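# Switch the suction to the bench hood and hold up a lasted shoe for roughing

## Task

The bottom of the lasted shoe is to be roughed over the bench dust hood, so first switch the suction over: push the slide of the other machine's gate fully home, and pull the slide of the gate next to the hood fully out. Then draw the shoe straight up off the pin of its stand and turn it from lying level to toe up at about 45 degrees, its sole still on the upper side and not leaning left or right, with its waist over the middle of the hood's grille and its lowest point roughly a hand's breadth (8 to 10 cm) above the grille. Finish there, still gripping it and keeping it motionless in the air, with nothing but the gripper touching it, both gates left as you set them and the hammer, tin and bare last left where they are.

Things in the scene. Friction and masses are not known exactly. Their poses are not given: they have to be found in the camera images.
- extraction: Bench dust extraction unit, fixed: grey steel downdraft hood 240 x 260 x 80 mm (own x, y, z), top = grille; from its -y side a 63 mm aluminium duct (top 74 mm above the bench) runs along -y through two blast gates, a tee between them, then bends to +x at y = -405. Origin: centre of the hood's underside, on the bench; z up.
- grille (a point): Centre of the hood's grille, on its top face 80 mm above the bench; axes as extraction (z up). The grille is 240 x 260 mm.
- gate_hood (a joint): Slide of the gate next to the hood, m: 0 = home (shut), 0.064 = fully out (open); it is pulled straight up. Starts home. A spring ball clicks over a rib 5 mm before each end: some 12 N takes the slide over it, and it then keeps the slide within about 1 mm of its end stop. In between some 2 to 6 N moves it and it stays as left.
- gate_hood_knob (a point): Middle of the black knob on that slide: upright round knob 26 mm across, 25 mm high, on a 10 mm stem. It stands 30 mm above the top of the gate's aluminium frame (92 x 24 x 94 mm high), so 124 mm above the bench when home, and rises with the slide. In extraction's frame at x = 0, y = -180 mm.
- gate_branch (a joint): Slide of the other machine's gate, the one farther from the hood; values and feel as gate_hood. Starts open, at 0.036 to 0.053.
- gate_branch_knob (a point): Middle of the knob of that slide; same knob, frame and heights as the hood's gate. In extraction's frame at x = 0, y = -330 mm.
- stand: Lasting stand, dark cast iron, fixed: base plate 200 x 110 mm, post, and a shoulder 44 mm across at 115 mm height, from which a 12 mm steel pin stands up 40 mm. A rubber toe rest stands 115 mm out along +x. Origin: on the bench under the pin's axis; x towards the toe rest, z up.
- pin_tip (a point): Top of the stand's pin, 155 mm above the bench.
- shoe: Lasted shoe: brown leather upper on a white last, 240 mm long, 80 wide at the ball, 92 high, 0.3 to 0.6 kg. Sits sole up, the pin 40 mm deep in a 14 mm hole in the flat end of the last's white cone, vamp on the toe rest. Origin: centre of the hole's mouth; x to the toe, z from cone to sole (up at the start). Heel back at x = -80, toe tip x = 160, sole z = 92 mm.
- shoe_waist (a point): Grip point inside the shoe's waist: x = 20, y = 0, z = 70 mm in the shoe's frame (22 mm below the sole, which shows a pale insole), axes as shoe. From x = 0 to 42 and z = 46 to 82 mm the sides are straight and parallel, 54 mm apart along y. The centre of mass lies at about x = 22, z = 56 mm.
- cone_back (a point): Heel-side edge of the white cone's flat end: x = -45, y = 0, z = 0 mm in the shoe's frame. The shoe's lowest point when held sole up and toe up by 30 to 60 degrees.
- hammer: Bystander: hammer, 220 mm, lying on the bench.
- tack_tin: Bystander: round lidded tin, 83 mm across, 34 mm high.
- bare_last: Bystander: bare white last, 180 mm long, 69 mm high, standing on its sole.

How it is judged (in metres and radians):
On the way, in this order (a step that is already met when the one before it is completed fails the run):
1. the other machine's gate is fully home and the hood's gate fully out (value of joint gate_branch below 0.004 m and value of joint gate_hood above 0.06 m and z of shoe in the frame of pin_tip below -0.03 m), for 0.2 s.
2. the shoe is drawn straight up off the pin (z of shoe in the frame of pin_tip above 0.003 m and horizontal distance between shoe and pin_tip below 0.05 m and angle between shoe's own z axis and vertical below 0.26 rad and contact force between the fingers and shoe above 1 N).
At the end, for the whole second after the job is handed in: Gate slides within 4 mm of home and of fully out; shoe gripped, touching nothing else, still, toe up 32 to 58 degrees, sole upward, leaning sideways under 15 degrees, waist within 60 mm of over the grille's centre, cone edge (lowest point) 50 to 140 mm above it (value of joint gate_branch below 0.004 m and value of joint gate_hood above 0.06 m and contact force between the fingers and shoe above 1 N and contact force between shoe and extraction below 0.2 N and contact force between shoe and stand below 0.2 N and angle between shoe's own x axis and vertical between 0.56 and 1.01 rad and angle between shoe's own z axis and vertical below 1.05 rad and angle between shoe's own y axis and vertical between 1.31 and 1.83 rad and horizontal distance between shoe_waist and grille below 0.06 m and z of cone_back in the frame of grille between 0.05 and 0.14 m and linear speed of shoe below 0.02 m/s and angular speed of shoe below 0.15 rad/s); the arm keeps its last pose, push and grip.
It fails at once if the hammer, tin or bare last is pushed more than 30 mm from its place (distance of any of hammer, tack_tin, bare_last from where it was at the start of the episode above 0.03 m).
It also fails if it takes over 58 s, if anything falls off the work surface, if the arm or the gripper's body presses on something with over 40 N, if the wrist force passes 120 N, or if a joint passes its speed limit or range.

## Robot

A 6-joint arm with a two-finger parallel gripper is mounted at the origin on the work surface. World frame = base frame: x ahead of the robot, y to its left, z up, the work surface at z = 0. Lengths are in mm, angles in rad, forces in N, time in s.
With the tool pointing down it reaches from about 275 to 775 mm from the base axis. Payload 14.6 kg.
Tool frame: the origin (TCP) lies between the finger pads; the fingertips stand 8 mm ahead of it and the grasp point (between the pads) lies 11 mm behind it (ctrl.nose_length is the distance from the TCP to the fingertips, in mm); z points along the fingers, x is the direction in which the jaws open and shut, and the axes are right-handed (so a half turn about z gives the same grasp; the last joint's range is limited). The gripper opens to 85 mm and grips with 20 to 120 N. Pads are 22 mm wide; open, the fingers measure 114 mm over their backs; the gripper's body (76 mm by 85 mm) begins 54 mm behind the grasp point. The pads swing forward as they close: fully open they stand 13 mm farther back than shut.
Start: joints at [1.017, 0.263, -0.048, 1.259, 0, 1.415], TCP at [203.869, 483.803, 239.278] pointing down, gripper open.
Joint ranges: [-2.65, 2.65], [-0.89, 1.7], [-1.18, 1.37], [-2.13, 2.11], [-1.35, 1.29], [-3.14, 3.14]. Speed limits (rad/s): [1.89, 1.89, 2.57, 2.79, 3.14, 3.14].

## Interface

Orientations are given as a unit quaternion [x, y, z, w].
In Python, from workcell import ctrl gives the robot as it stands.
- The arm moves only by the tool servo_tool, never from a script. Its arguments are lists of equal length, an entry for each row: "slide": the shift along the tool's x, y, z in mm, a list of three; "yaw": the turn about the tool's z in degrees. In form: {"slide": [[tx, ty, tz], ...], "yaw": [yaw, ...]}. A call has exactly 10 rows; each row is the pose to reach, as a shift and turn from the pose measured when the call began, along the tool's axes at that moment; what a row does not reach only later rows make up. A row lasts 1/8 s, in which the tool goes at most 62.5 mm and 10.7 degrees, less where a joint would pass 70% of its speed; a pose out of reach is approached as far as the arm can. A call with a gripper value outside its range is refused whole. "claw" is the closure in counts, from 0 (fully open) to 255 (shut), set as the call begins (left out, the last holds). The fingers move at their own pace and stop on an object; "force" is the grip in N (left out, the last holds). Time passes only in rows, so rows that repeat a pose let the fingers close, or fill a call up. It gives the time, the measured TCP pose, the force and the opening at its end, in the units of the state.
- ctrl.sense(): the state, without advancing time (a new reading comes with each control period).
- ctrl.camera(name): name is "scene" or "side" or "wrist"; returns the picture (420x560x3 uint8, red, green, blue); there is no depth.
- ctrl.camera_params(name): a dict with "fov_y" (degrees; the focal length in pixels is half the picture's height over the tangent of half this angle, whatever the lens; pixels are square), "cx", "cy" (the principal point, pixels), "dist_coeffs" ([k1, k2, p1, p2, k3] as OpenCV has them; the pictures are not rectified), "R" (3x3) and "t" (3): a world point X has camera coordinates R X + t; the wrist camera has in their place "T_tool_cam" (4x4, takes a point from camera to tool coordinates, whose origin is the TCP and whose axes are the tool frame's). Camera axes: x right, y down, z forward; pixel columns grow to the right and rows downward; lengths in mm; the calibration is good to about 2 mm. A picture is of the moment at which its call begins: read the wrist's pose just before it. camera_params takes no time and is no camera call.
- ctrl.job_done(): hands the job in, once; it reports no verdict.
The state is a dict: "clock": time; "q": joint angles; "joint_velocities": joint speeds; "effort": joint torques, N m; "tool_pos": TCP position; "ee_rot": TCP orientation; "wrist_force": force on the tool from outside, world axes, zero at the start; "torque": the same for the moment, N m; "opening": opening from 0.0 (shut) to 1.0 (fully open).
Only numpy, scipy, OpenCV 4.12 (cv2) and the standard library are available. Lean on these libraries where they do the work, as an engineer would, in place of code of your own. Each camera call takes 0.05 s, during which the arm holds its last target. There are 200 camera calls.

## Working session

There is one attempt and no reset: what is moved stays moved. The work goes in short steps, Python scripts to look and compute and a tool call to move; the robot and the scene stay as the last step left them, time stands still between calls to the robot, and variables do not carry over. Pictures are saved under pics/ and viewed, about 8 in all and at most 12, crops included, and the job is handed in when it is done.

Besides the shell and the picture viewer there is one more tool, called after "Call:" as a command line: name --pt "numbers of a row" for each row, then --argument value for the rest. servo_tool: Moves the arm, as the interface text tells. Its arguments: {"type":"object","properties":{"slide":{"type":"array"},"yaw":{"type":"array"},"claw":{"type":"number"},"force":{"type":"number"}},"required":["slide","yaw"]}

```bash
ls; mkdir -p pics; python3 - <<'E'
from workcell import ctrl
import cv2,json
print(ctrl.sense())
for n in ("scene","side","wrist"):
    p=ctrl.camera_params(n);print(n,p)
    cv2.imwrite(f"pics/{n}0.png",ctrl.camera(n)[:,:,::-1])
print(ctrl.nose_length)
E
```

```text
pics
{'clock': 0.0, 'q': array([ 1.01670345e+00,  2.63537968e-01, -4.89303139e-02,  1.25940334e+00,
       -2.69570951e-05,  1.41548833e+00]), 'joint_velocities': array([-0.00075223, -0.00121914,  0.00028869, -0.00046837, -0.00022271,
       -0.00166653]), 'effort': array([-1.53461820e-03, -6.37608933e+01,  3.84567726e+01,  1.36587783e-02,
       -9.19374315e-05, -1.96560131e-05]), 'tool_pos': array([203.73149278, 483.57051007, 238.81972703]), 'ee_rot': array([ 8.33156178e-01,  5.53037515e-01, -4.82919553e-04,  2.36718200e-04]), 'wrist_force': array([ 0.72025095, -0.84619485,  0.18218025]), 'torque': array([0.048887 , 0.0339359, 0.0753393]), 'opening': 1.003868985412223}
scene {'fov_y': 48.71489993492965, 'cx': 283.8028672954263, 'cy': 207.29227591501518, 'dist_coeffs': array([-0.01939091,  0.        ,  0.        ,  0.        ,  0.        ]), 'R': array([[-0.11474004,  0.99335833,  0.0085998 ],
       [ 0.70576509,  0.0876071 , -0.70300827],
       [-0.69909252, -0.07459376, -0.71112968]]), 't': array([  84.08554258, -287.50292775, 1770.98612969])}
side {'fov_y': 55.441685400632004, 
[... 175 characters left out ...]
68,  0.00523893],
       [-0.11072926,  0.70500267, -0.70050715],
       [ 0.10143563, -0.69314395, -0.71362615]]), 't': array([497.38431236, 158.65324429, 962.09495567])}
wrist {'fov_y': 68.82206236606307, 'cx': 278.4577148557742, 'cy': 204.5738625960206, 'dist_coeffs': array([0.00857752, 0.        , 0.        , 0.        , 0.        ]), 'T_tool_cam': array([[ 9.99998962e-01,  2.93318103e-06, -1.44100685e-03,
        -4.05899852e-01],
       [ 3.80182689e-04,  9.64029966e-01,  2.65793303e-01,
        -6.77877961e+01],
       [ 1.38995340e-03, -2.65793575e-01,  9.64028964e-01,
        -1.34922553e+02],
       [ 0.00000000e+00,  0.00000000e+00,  0.00000000e+00,
         1.00000000e+00]])}
8.0
```

View pics/scene0.png

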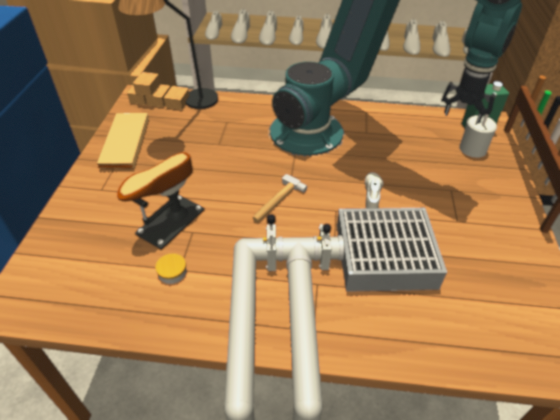

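View pics/side0.png

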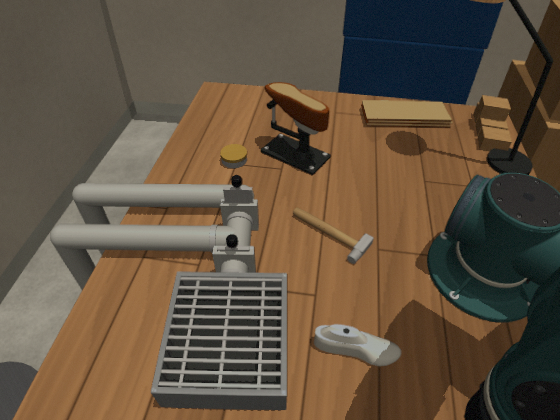

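The scene view shows the shoe on its stand around (160,180), the tin at (171,268) and the hammer at (280,198). The gate knobs are at (271,219) for the branch and (326,229) for the hood, and the grille is centred near (390,240). The side view shows the branch knob at (237,181), the hood knob at (232,241) and the shoe at (298,105). I'll view enlarged crops to get exact pixels.

```bash
python3 - <<'E'
import cv2
a=cv2.imread("pics/scene0.png")[140:300,100:460];cv2.imwrite("pics/c1.png",cv2.resize(a,None,fx=2.2,fy=2.2,interpolation=cv2.INTER_CUBIC))
a=cv2.imread("pics/side0.png")[70:290,150:350];cv2.imwrite("pics/c2.png",cv2.resize(a,None,fx=2.7,fy=2.7,interpolation=cv2.INTER_CUBIC))
E
cat > h.py <<'E'
import numpy as np,cv2
from scipy.optimize import least_squares
from workcell import ctrl
def KD(p):
    f=210/np.tan(np.radians(p["fov_y"])/2)
    return np.array([[f,0,p["cx"]],[0,f,p["cy"]],[0,0,1.]]),np.array(p["dist_coeffs"])
def ray(name,uv):
    p=ctrl.camera_params(name);K,D=KD(p)
    n=cv2.undistortPoints(np.array([[uv]],float),K,D)[0,0]
    R=np.array(p["R"]);c=-R.T@np.array(p["t"]);d=R.T@np.array([*n,1]);return c,d/np.linalg.norm(d)
def atz(name,uv,z):
    c,d=ray(name,uv);return c+d*(z-c[2])/d[2]
def tri(uv1,uv2):
    c1,d1=ray("scene",uv1);c2,d2=ray("side",uv2)
    s=np.linalg.lstsq(np.c_[d1,-d2],c2-c1,rcond=None)[0]
    a,b=c1+d1*s[0],c2+d2*s[1];return (a+b)/2,np.linalg.norm(a-b)
def proj(name,X):
    p=ctrl.camera_params(name);K,D=KD(p)
    return cv2.projectPoints(np.array(X,float).reshape(-1,3),cv2.Rodrigues(np.array(p["R"]))[0],np.array(p["t"]),K,D)[0][:,0]
E
```

```text
(no output)
```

View pics/c1.png

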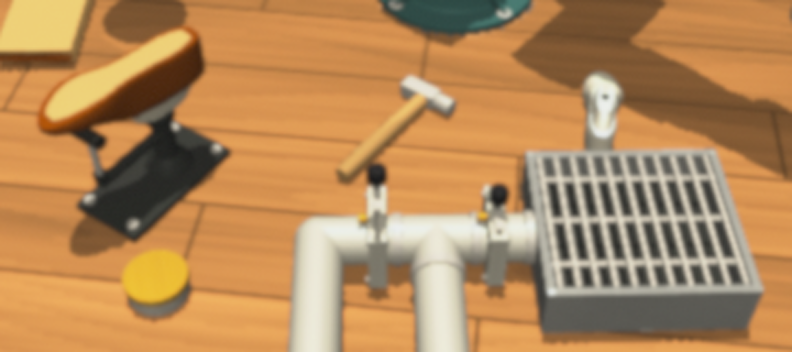

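View pics/c2.png

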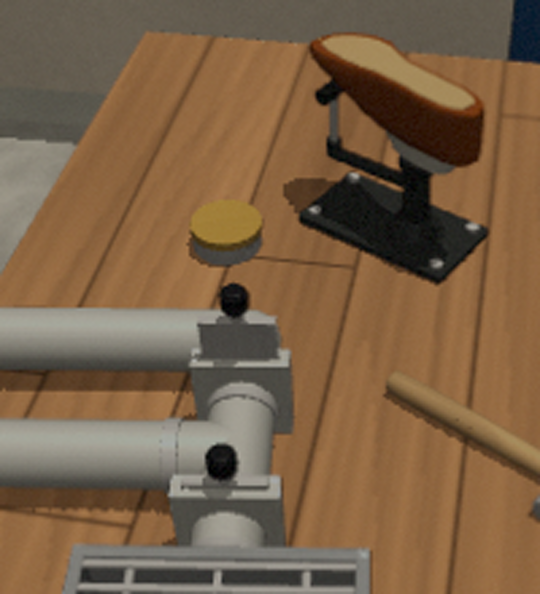

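```bash
python3 - <<'E'
from h import *
S=lambda x,y:(x/2.2+100-.5+.5/2.2,y/2.2+140-.5+.5/2.2)
D=lambda x,y:(x/2.7+150-.3,y/2.7+70-.3)
for n,a,b in [("branch",S(377,175),D(234,300)),("hood",S(498,195),D(221,462)),("LB",S(526,152),D(368,549)),("LF",S(547,292),D(76,548)),
 ("toe",S(42,127),D(311,44)),("heel",S(203,42),D(482,105)),("baseR",S(229,152),D(486,232)),("baseB",S(136,238),D(301,214)),("rest",S(92,138),D(327,92)),("tin",S(156,275),D(227,222)),("hammer",S(345,175),D(392,380))]:
    print(n,*tri(a,b))
for n,u in [("RB",S(716,150)),("RF",S(761,289))]: print(n,atz("scene",u,80))
for n,u in [("baseL",S(79,204))]: print(n,atz("scene",u,8))
for n,u in [("b438",D(438,280)),("b353",D(353,176))]: print(n,atz("side",u,8))
S0=[S(498,195),S(526,152),S(547,292),S(716,150),S(761,289)];D0=[D(221,462),D(368,549),D(76,548)]
def X(p):
    c,s=np.cos(p[2]),np.sin(p[2]);R=np.array([[c,-s,0],[s,c,0],[0,0,1]])
    L=np.array([[0,-180,124],[-120,-130,80],[120,-130,80],[-120,130,80],[120,130,80],[0,-330,124+p[3]]])
    return L@R.T+[p[0],p[1],0]
def f(p):
    x=X(p);return np.r_[(proj("scene",x)-(S0+[S(377,175)])).ravel(),(proj("side",x[[0,1,2,5]])-(D0+[D(234,300)])).ravel()]
r=least_squares(f,[500,250,0,45]);print(r.x,np.round(r.fun,1));print(X(r.x))
E
```

```text
branch [620.71049205 -48.06223564 163.03322688] 0.2915875746652248
hood [599.43782583  99.50319972 123.08237395] 1.7300345223616163
LB [474.81464933 133.79915758  77.65111508] 0.5815374503936048
LF [706.33026756 167.61435736  76.98303495] 4.361334402537672
toe [ 624.12732057 -454.06584993  193.01151195] 8.36351592519996
heel [ 432.70970978 -310.69905771  203.82441791] 25.67474452602765
baseR [ 427.65083972 -309.69183538   20.46953712] 72.38792094555482
baseB [ 628.7417411  -372.41824795    8.73863831] 2.8258934817841226
rest [ 599.60557181 -408.42763601  158.53555857] 3.9068611713543375
tin [ 703.09556558 -318.70166585   30.91698249] 0.4565571279044692
hammer [ 486.59937801 -113.81495603   14.21716204] 2.3688559272183425
RB [441.39177937 388.76329413  80.        ]
RF [672.01945508 419.48288967  80.        ]
baseL [ 580.6635074  -466.87581372    8.        ]
b438 [ 455.83793601 -281.67922269    8.        ]
b353 [ 579.24256917 -461.05221754    8.        ]
[5.73157745e+02 2.78538205e+02 1.42813852e-01 3.88400987e+01] [ 0.6 -0.1 -0.2 -1.   0.5  1.1  0.3 -1.3  1.9  0.6  0.  -0.1  0.4 -0.2
  1.  -1.  -1.3 -2.1  0.3  0. ]
[[598.77694338 100.37070864 124.        ]
 [472.88216863 132.78221417  80.        ]
 [710.43883012 166.9411454   80.        ]
 [435.8766598  390.13526411  80.        ]
 [673.43332129 424.29419534  80.        ]
 [620.1262754  -48.10220479 162.84009871]]
```

Call:
servo_tool --pt "-20 51 0" --pt "-45 115 0" --pt "-69 177 0" --pt "-93 239 0" --pt "-117 301 5" --pt "-141 362 15" --pt "-165 424 25" --pt "-185 475 35" --pt "-200 513 39" --pt "-200 513 39" --yaw '[0,0,0,0,0,0,0,0,0,0]' --claw 0 --force 80

```text
clock: 1.4
tool_pos: [600.7, 97.1, 198.3]
ee_rot: [0.834, 0.551, -0.001, -0.0]
wrist_force: [-1.2, 0.1, -0.6]
opening: 0.998
```

```bash
cat >> h.py <<'E'
from scipy.spatial.transform import Rotation as Ro
def st():
    s=ctrl.sense();R=Ro.from_quat(s["ee_rot"]).as_matrix();return s,s["tool_pos"],R
def to(X):
    s,p,R=st();print("t",round(s["clock"],2),"tcp",p.round(1),"x-axis deg",round(np.degrees(np.arctan2(R[1,0],R[0,0])),2),"zdown",(R[:,2]).round(4),"F",s["wrist_force"].round(1),"open",round(s["opening"],3),"slide",(R.T@(np.array(X,float)-p)).round(1))
E
python3 -c "
from h import *
to([599,100,113])"
```

```text
t 1.4 tcp [600.7  97.1 198.3] x-axis deg 66.93 zdown [-0.0021 -0.0011 -1.    ] F [-1.2  0.1 -0.6] open 0.998 slide [ 2.1 -2.6 85.3]
```

Call:
servo_tool --pt "2 -2.5 15" --pt "2 -2.5 35" --pt "2 -2.5 55" --pt "2 -2.5 75" --pt "2 -2.5 84" --pt "2 -2.5 84" --pt "2 -2.5 84" --pt "2 -2.5 84" --pt "2 -2.5 84" --pt "2 -2.5 84" --yaw '[0,0,0,0,0,0,0,0,0,0]'

```text
clock: 2.65
tool_pos: [599.1, 99.8, 114.4]
ee_rot: [0.834, 0.551, -0.001, -0.0]
wrist_force: [-0.4, 0.0, -0.7]
opening: 1.002
```

Call:
servo_tool --pt "0 0 0" --pt "0 0 0" --pt "0 0 0" --pt "0 0 0" --pt "0 0 0" --pt "0 0 0" --pt "0 0 0" --pt "0 0 0" --pt "0 0 0" --pt "0 0 0" --yaw '[0,0,0,0,0,0,0,0,0,0]' --claw 255

```text
clock: 3.9
tool_pos: [598.7, 98.9, 114.8]
ee_rot: [0.834, 0.551, -0.002, 0.001]
wrist_force: [-5.3, -7.3, 7.4]
opening: 0.273
```

Call:
servo_tool --pt "0 0 -3" --pt "0 0 -8" --pt "0 0 -18" --pt "0 0 -28" --pt "0 0 -38" --pt "0 0 -48" --pt "0 0 -56" --pt "0 0 -62" --pt "0 0 -66" --pt "0 0 -66" --yaw '[0,0,0,0,0,0,0,0,0,0]'

```text
clock: 5.15
tool_pos: [598.5, 98.9, 179.2]
ee_rot: [0.834, 0.551, -0.003, 0.0]
wrist_force: [6.5, -5.0, -26.9]
opening: 0.272
```

Call:
servo_tool --pt "0 0 2" --pt "0 0 2" --pt "0 0 2" --pt "0 0 2" --pt "0 0 -15" --pt "0 0 -38" --pt "0 0 -58" --pt "-30 18 -62" --pt "-78 48 -62" --pt "-127 77 -62" --yaw '[0,0,0,0,0,0,0,0,0,0]' --claw 0

```text
clock: 6.4
tool_pos: [620.0, -49.2, 242.0]
ee_rot: [0.834, 0.551, -0.003, 0.0]
wrist_force: [0.2, 0.8, -0.7]
opening: 0.997
```

```bash
python3 -c "
from h import *
to([620.3,-48,152])
cv2.imwrite('pics/side1.png',ctrl.camera('side')[:,:,::-1])
cv2.imwrite('pics/w1.png',ctrl.camera('wrist')[:,:,::-1])"
```

```text
t 6.4 tcp [620.  -49.2 242. ] x-axis deg 66.93 zdown [-0.0041 -0.0035 -1.    ] F [ 0.2  0.8 -0.7] open 0.997 slide [ 1.7  0.  90. ]
```

View pics/side1.png

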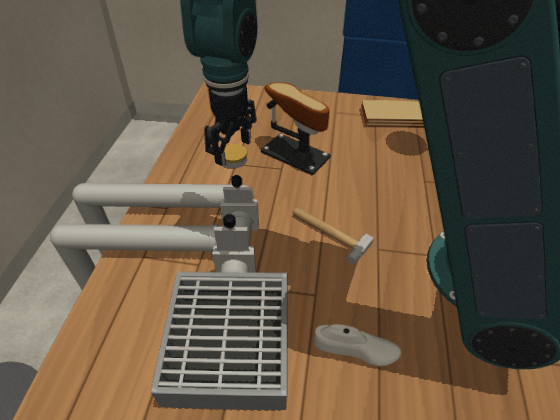

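The side view shows the hood slide pulled out (knob at (229,220), slide plate visible). The branch knob is at (237,182), with the gripper above it.

Call:
servo_tool --pt "1.5 0 15" --pt "1.5 0 38" --pt "1.5 0 62" --pt "1.5 0 82" --pt "1.5 0 90" --pt "1.5 0 90" --pt "1.5 0 90" --pt "1.5 0 90" --pt "1.5 0 90" --pt "1.5 0 90" --yaw '[0,0,0,0,0,0,0,0,0,0]'

```text
clock: 7.75
tool_pos: [620.5, -51.6, 151.6]
ee_rot: [0.836, 0.549, -0.003, 0.001]
wrist_force: [1.0, -0.1, -0.1]
opening: 1.0
```

Call:
servo_tool --pt "0 0 0" --pt "0 0 0" --pt "0 0 0" --pt "0 0 0" --pt "0 0 0" --pt "0 0 0" --pt "0 0 0" --pt "0 0 0" --pt "0 0 0" --pt "0 0 0" --yaw '[0,0,0,0,0,0,0,0,0,0]' --claw 255

```text
clock: 9.0
tool_pos: [621.1, -50.4, 151.7]
ee_rot: [0.835, 0.55, -0.002, -0.0]
wrist_force: [3.7, 10.6, -0.3]
opening: 0.274
```

Call:
servo_tool --pt "0 0 4" --pt "0 0 10" --pt "0 0 16" --pt "0 0 22" --pt "0 0 28" --pt "0 0 33" --pt "0 0 37" --pt "0 0 39" --pt "0 0 41" --pt "0 0 41" --yaw '[0,0,0,0,0,0,0,0,0,0]'

```text
clock: 10.25
tool_pos: [621.3, -50.3, 112.5]
ee_rot: [0.835, 0.55, -0.001, 0.001]
wrist_force: [-5.7, 7.0, 26.9]
opening: 0.277
```

Call:
servo_tool --pt "0 0 -1" --pt "0 0 -1" --pt "0 0 -1" --pt "0 0 -1" --pt "0 0 -20" --pt "0 0 -55" --pt "0 0 -110" --pt "0 0 -165" --pt "-40 2 -210" --pt "-85 4 -237" --yaw '[0,0,0,0,0,0,0,0,0,0]' --claw 0

```text
clock: 11.5
tool_pos: [591.5, -130.0, 351.8]
ee_rot: [0.835, 0.55, -0.0, 0.002]
wrist_force: [0.3, -0.5, -0.0]
opening: 0.999
```

Call:
servo_tool --pt "-55 2 0" --pt "-110 4 0" --pt "-165 6 0" --pt "-210 8 0" --pt "-236 8 0" --pt "-236 8 0" --pt "-236 8 0" --pt "-236 8 0" --pt "-236 8 0" --pt "-236 8 0" --yaw '[0,1,3,5,6,6,6,6,6,6]'

```text
clock: 12.75
tool_pos: [505.9, -349.6, 352.4]
ee_rot: [0.862, 0.506, -0.0, 0.002]
wrist_force: [-0.1, -0.3, 0.1]
opening: 1.0
```

```bash
python3 - <<'E'
from h import *
to([517,-363,300]);s,p,R=st()
cv2.imwrite('pics/w2.png',ctrl.camera('wrist')[:,:,::-1]);np.savez('w2.npz',p=p,R=R)
cv2.imwrite('pics/s2.png',ctrl.camera('side')[:,:,::-1])
E
```

```text
t 12.75 tcp [ 505.9 -349.6  352.4] x-axis deg 60.82 zdown [ 0.0012 -0.0031 -1.    ] F [-0.1 -0.3  0.1] open 1.0 slide [-6.2 16.  52.5]
```

View pics/w2.png

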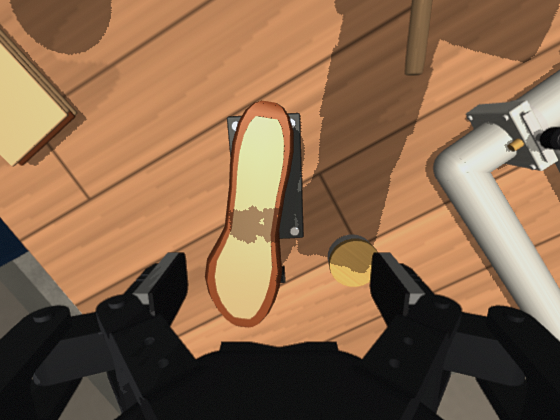

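The wrist view shows the shoe's sole up, with the heel at about (266,101), the toe at about (240,326) and the waist near (255,205). The tin is at (352,262), clear of the shoe.

```bash
python3 - <<'E'
from h import *
im=cv2.imread('pics/w2.png');d=np.load('w2.npz');p,R=d['p'],d['R']
P=ctrl.camera_params('wrist');K,D=KD(P);T=np.array(P['T_tool_cam'])
def w(uv,z):
    n=cv2.undistortPoints(np.array(uv,float).reshape(-1,1,2),K,D)[:,0]
    dd=np.c_[n,np.ones(len(n))]@(R@T[:3,:3]).T;c=R@T[:3,3]+p
    return c+dd*((z-c[2])/dd[:,2])[:,None]
hsv=cv2.cvtColor(im,cv2.COLOR_BGR2HSV)
H,S,V=[hsv[...,i].astype(int) for i in range(3)]
for r in (150,200,250): print(r,[(c,*hsv[r,c]) for c in range(215,300,8)])
# shoe region by darkness of brown/cream: brown leather high S, H<12 ; cream S<140,V>180
cream=((H>18)&(H<32)&(S>60)&(S<150)&(V>120)).astype(np.uint8);brown=((H<13)&(S>170)).astype(np.uint8)
m=(cream|brown);m[:,:195]=0;m[:,305:]=0;m[:95]=0;m[335:]=0
m=cv2.morphologyEx(m,cv2.MORPH_OPEN,np.ones((3,3)));m=cv2.morphologyEx(m,cv2.MORPH_CLOSE,np.ones((7,7)))
n,l,s,_=cv2.connectedComponentsWithStats(m);k=1+np.argmax(s[1:,4]);print(s[k])
cv2.imwrite('pics/m2.png',(l==k).astype(np.uint8)*255)
ys,xs=np.nonzero(l==k);X=w(np.c_[xs,ys],198)[:,:2]
for a in (-26,-28,-30,-32,-34,-36):
    t=np.radians(a);e=np.array([np.cos(t),np.sin(t)]);f=np.array([-e[1],e[0]])
    u=X@e;v=X@f;hx=u.min();L=u.max()-u.min();h=hx+80
    row=[]
    for x in (-50,-30,0,20,40,80,100,130):
        s_=abs(u-(h+x))<2;row.append((round((v[s_].max()+v[s_].min())/2,1),round(v[s_].max()-v[s_].min(),1)))
    print(a,round(L,1),row,"pin",(h*e+row[2][0]*f).round(1))
E
```

```text
150 [(215, np.uint8(13), np.uint8(133), np.uint8(201)), (223, np.uint8(12), np.uint8(132), np.uint8(187)), (231, np.uint8(12), np.uint8(120), np.uint8(66)), (239, np.uint8(12), np.uint8(136), np.uint8(201)), (247, np.uint8(32), np.uint8(64), np.uint8(228)), (255, np.uint8(32), np.uint8(63), np.uint8(228)), (263, np.uint8(31), np.uint8(62), np.uint8(228)), (271, np.uint8(32), np.uint8(62), np.uint8(229)), (279, np.uint8(31), np.uint8(63), np.uint8(228)), (287, np.uint8(11), np.uint8(152), np.uint8(199)), (295, np.uint8(45), np.uint8(11), np.uint8(46))]
200 [(215, np.uint8(13), np.uint8(132), np.uint8(205)), (223, np.uint8(13), np.uint8(134), np.uint8(202)), (231, np.uint8(10), np.uint8(165), np.uint8(182)), (239, np.uint8(27), np.uint8(78), np.uint8(225)), (247, np.uint8(27), np.uint8(77), np.uint8(225)), (255, np.uint8(28), np.uint8(75), np.uint8(225)), (263, np.uint8(28), np.uint8(75), np.uint8(224)), (271, np.uint8(29), np.uint8(74), np.uint8(224)), (279, np.uint8(11), np.uint8(161), np.uint8(185)), (287, np.uint8(50), np.uint8(16), np.uint8(47)), (295, np.uint8(20), np.uint8(17), np.uint8(46))]
250 [(215, np.uint8(10), np.uint8(185), np.uint8(87)), (223, np.uint8(24), np.uint8(90), np.uint8(227)), (231, np.uint8(23), np.uint8(91), np.uint8(224)), (239, np.uint8(23), np.uint8(89), np.uint8(224)), (247, np.uint8(24), np.uint8(87), np.uint8(225)), (255, np.uint8(24), np.uint8(88), np.uint8(224)), (263, np.uint8(24), np.uint8(87), np.uint8(224)), (271, np.uint8(12), np.uint8(150), np.uint8(129)), (279, np.uint8(12), np.uint8(187), np.uint8(49)), (287, np.uint8(13), np.uint8(132), np.uint8(112)), (295, np.uint8(12), np.uint8(131), np.uint8(193))]
[ 206  129   87  198 8445]Traceback (most recent call last):
  File "<stdin>", line 23, in <module>
    return umr_maximum(a, axis, None, out, keepdims, initial, where)
ValueError: zero-size array to reduction operation maximum which has no identity
```

View pics/m2.png

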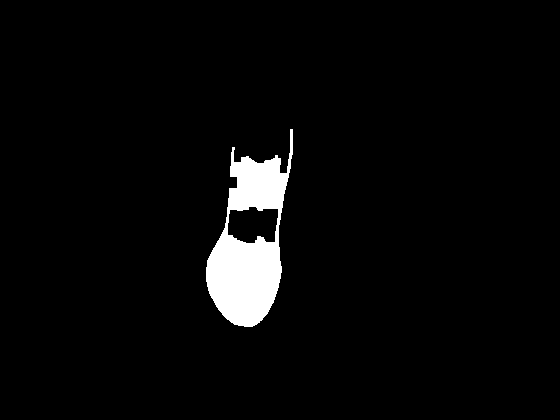

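```bash
python3 - <<'E'
from h import *
d=np.load('w2.npz');p,R=d['p'],d['R']
P=ctrl.camera_params('wrist');K,D=KD(P);T=np.array(P['T_tool_cam'])
def w(uv,z):
    n=cv2.undistortPoints(np.array(uv,float).reshape(-1,1,2),K,D)[:,0]
    dd=np.c_[n,np.ones(len(n))]@(R@T[:3,:3]).T;c=R@T[:3,3]+p
    return c+dd*((z-c[2])/dd[:,2])[:,None]
X=w([(266,101),(241,327),(266,115),(242,320),(233,150),(293,150),(230,200),(283,200),(212,250),(281,250)],200)[:,:2]
print(X.round(1))
e=X[1]-X[0];L=np.linalg.norm(e);e/=L;f=np.array([-e[1],e[0]]);print("len",L,"yaw",np.degrees(np.arctan2(e[1],e[0])))
for a in X: print(((a-X[0])@e-80).round(1),((a-X[0])@f).round(1))
print("pin",X[0]+80*e, "waist+",X[0]+111*e)
# base plate screws, check
B=w([(294,231),(232,126),(300,237),(301,113),(228,114)],8)[:,:2];print("base",B.round(1))
for a in B: print(((a-X[0])@e-80).round(1),((a-X[0])@f).round(1))
to([*(X[0]+111*e),170])
E
```

```text
[[ 427.  -319.6]
 [ 617.1 -460. ]
 [ 437.4 -325.5]
 [ 610.  -454.5]
 [ 449.4 -367.7]
 [ 476.5 -319.2]
 [ 488.9 -395.3]
 [ 513.9 -350.4]
 [ 524.7 -438.7]
 [ 558.8 -377.6]]
len 236.30231859518878 yaw -36.46898634486469
-80.0 0.0
156.3 0.0
-68.2 1.4
147.3 0.2
-33.4 -25.4
-40.4 29.8
14.7 -24.1
8.2 26.8
69.4 -37.8
60.4 31.6
pin [ 491.36720183 -367.14048702] waist+ [ 516.29674199 -385.56650199]
base [[ 614.5 -382.9]
 [ 420.1 -384.4]
 [ 628.8 -379.2]
 [ 454.4 -284.4]
 [ 402.3 -380.5]]
108.4 60.5
-47.1 -56.3
117.7 71.9
-78.9 44.6
-63.7 -63.7
t 12.85 tcp [ 505.8 -349.9  352.4] x-axis deg 60.79 zdown [ 0.0011 -0.0031 -1.    ] F [0.  0.5 0.1] open 1.0 slide [-25.7  26.1 182.5]
```

Call:
servo_tool --pt "-8 9 15" --pt "-18 20 40" --pt "-24.5 28 70" --pt "-24.5 28 95" --pt "-24.5 28 115" --pt "-24.5 28 135" --pt "-24.5 28 155" --pt "-24.5 28 172" --pt "-24.5 28 184" --pt "-24.5 28 184" --yaw '[3,6,7.3,7.3,7.3,7.3,7.3,7.3,7.3,7.3]'

```text
clock: 14.1
tool_pos: [518.3, -385.2, 167.9]
ee_rot: [0.893, 0.45, -0.0, 0.001]
wrist_force: [0.5, -0.0, -0.0]
opening: 1.0
```

```bash
python3 - <<'E'
from h import *
to([518.5,-385.5,168])
a=cv2.resize(ctrl.camera('side')[50:200,180:380,::-1],None,fx=3,fy=3,interpolation=cv2.INTER_CUBIC);cv2.imwrite('pics/s3.png',a)
E
```

```text
t 14.1 tcp [ 518.3 -385.2  167.9] x-axis deg 53.5 zdown [ 4.0e-04 -2.2e-03 -1.0e+00] F [ 0.5 -0.  -0. ] open 1.0 slide [-0.1  0.3 -0.1]
```

View pics/s3.png

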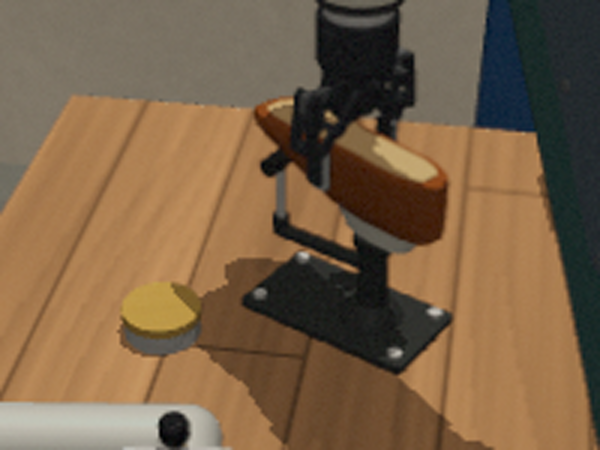

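The view shows the jaws straddling the waist of the shoe, with the near finger in front of it at (315,140). I'll close the jaws and lift.

Call:
servo_tool --pt "0 0 0" --pt "0 0 0" --pt "0 0 0" --pt "0 0 0" --pt "0 0 0" --pt "0 0 0" --pt "0 0 0" --pt "0 0 0" --pt "0 0 0" --pt "0 0 0" --yaw '[0,0,0,0,0,0,0,0,0,0]' --claw 255 --force 80

```text
clock: 15.4
tool_pos: [518.8, -385.6, 169.7]
ee_rot: [0.893, 0.45, 0.0, 0.002]
wrist_force: [-0.3, 0.2, 5.2]
opening: 0.623
```

Call:
servo_tool --pt "0 0 -3" --pt "0 0 -9" --pt "0 0 -16" --pt "0 0 -23" --pt "0 0 -30" --pt "0 0 -37" --pt "0 0 -44" --pt "0 0 -50" --pt "0 0 -55" --pt "0 0 -55" --yaw '[0,0,0,0,0,0,0,0,0,0]'

```text
clock: 16.65
tool_pos: [518.8, -385.5, 225.0]
ee_rot: [0.893, 0.45, 0.0, 0.003]
wrist_force: [0.0, -0.7, -3.1]
opening: 0.623
```

```bash
python3 - <<'E'
from h import *
to([518.5,-385.5,168])
a=cv2.resize(ctrl.camera('side')[50:200,180:380,::-1],None,fx=3,fy=3,interpolation=cv2.INTER_CUBIC);cv2.imwrite('pics/s4.png',a)
E
```

```text
t 16.65 tcp [ 518.8 -385.5  225. ] x-axis deg 53.49 zdown [ 0.0027 -0.0043 -1.    ] F [ 0.  -0.7 -3.1] open 0.623 slide [-0.1 -0.6 57. ]
```

View pics/s4.png

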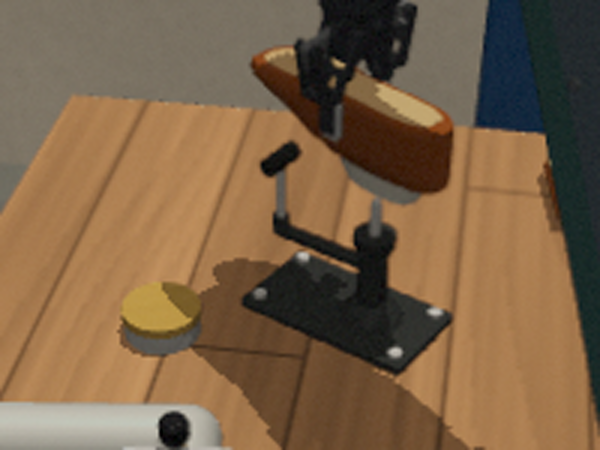

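The view shows the shoe clear of the pin and level in the grip. I'll rise a little, then ease the grip to 20 N so the heel-side weight can swing the toe up.

Call:
servo_tool --pt "0 0 -8" --pt "0 0 -20" --pt "0 0 -32" --pt "0 0 -44" --pt "0 0 -50" --pt "0 0 -50" --pt "0 0 -50" --pt "0 0 -50" --pt "0 0 -50" --pt "0 0 -50" --yaw '[0,0,0,0,0,0,0,0,0,0]'

```text
clock: 17.95
tool_pos: [518.6, -385.3, 274.6]
ee_rot: [0.893, 0.45, 0.0, 0.002]
wrist_force: [0.1, 0.6, -3.4]
opening: 0.623
```

```bash
python3 - <<'E'
from h import *
to([518.5,-385.5,275]);print(ctrl.sense()['torque'])
cv2.imwrite('pics/s5a.png',ctrl.camera('side')[:,:,::-1])
E
```

```text
t 17.95 tcp [ 518.6 -385.3  274.6] x-axis deg 53.49 zdown [ 0.0023 -0.0039 -1.    ] F [ 0.1  0.6 -3.4] open 0.623 slide [-0.3  0.1 -0.4]
[ 0.01176128 -0.0163996   0.0212836 ]
```

Call:
servo_tool --pt "0 0 0" --pt "0 0 0" --pt "0 0 0" --pt "0 0 0" --pt "0 0 0" --pt "0 0 0" --pt "0 0 0" --pt "0 0 0" --pt "0 0 0" --pt "0 0 0" --yaw '[0,0,0,0,0,0,0,0,0,0]' --force 20

```text
clock: 19.25
tool_pos: [518.6, -385.3, 274.6]
ee_rot: [0.893, 0.45, 0.0, 0.002]
wrist_force: [-0.1, -0.3, -3.4]
opening: 0.622
```

```bash
python3 - <<'E'
from h import *
to([518.5,-385.5,275]);print(ctrl.sense()['torque'])
b=ctrl.camera('side')[:,:,::-1];cv2.imwrite('pics/s5b.png',b);a=cv2.imread('pics/s5a.png')
d=cv2.absdiff(a,b).max(2)[20:200,180:380];print((d>30).sum());ys,xs=np.nonzero(d>30);print(xs.min()+180 if len(xs) else 0, xs.max()+180 if len(xs) else 0)
def toe(im):
    h=cv2.cvtColor(im,cv2.COLOR_BGR2HSV).astype(int);m=(h[...,0]<12)&(h[...,1]>180)&(h[...,2]>60);m[:, :240]=0;m[:,350:]=0;m[200:]=0;y,x=np.nonzero(m);return x.min(),y[x==x.min()].mean(),x.max(),y.min(),y.max(),len(x)
print(toe(a),toe(b))
E
```

```text
t 19.25 tcp [ 518.6 -385.3  274.6] x-axis deg 53.49 zdown [ 0.0023 -0.0039 -1.    ] F [-0.1 -0.3 -3.4] open 0.622 slide [-0.3  0.1 -0.4]
[ 0.01814341 -0.07083777 -0.00563727]
1
268 268
(np.int64(264), np.float64(54.333333333333336), np.int64(332), np.int64(53), np.int64(97), 422) (np.int64(264), np.float64(53.5), np.int64(332), np.int64(53), np.int64(97), 434)
```

The shoe did not slip in the grip at 20 N, and tool-frame yaw alone can't pitch it. The shoe points radially outward, so a pose beyond reach might make the arm tilt the tool outward. I'll firm the grip and test that gently.

Call:
servo_tool --pt "0 10 0" --pt "0 30 0" --pt "0 60 0" --pt "0 100 0" --pt "0 140 0" --pt "0 180 0" --pt "0 200 0" --pt "0 220 0" --pt "0 220 0" --pt "0 220 0" --yaw '[0,0,0,0,0,0,0,0,0,0]' --force 100

```text
clock: 20.55
tool_pos: [591.9, -438.6, 320.9]
ee_rot: [0.892, 0.45, -0.01, -0.032]
wrist_force: [-0.3, 0.0, -3.3]
opening: 0.622
```

```bash
python3 - <<'E'
from h import *
to([518.5,-385.5,275]);s,p,R=st();print(s['q'],s['torque'],np.hypot(*p[:2]))
E
```

```text
t 20.55 tcp [ 591.9 -438.6  320.9] x-axis deg 53.48 zdown [-0.0463  0.0479 -0.9978] F [-0.3  0.  -3.3] open 0.622 slide [ -1.5 -87.3  51.7]
[-0.74949568  0.89488338  1.36732943  2.10984345  0.00353337 -0.11265948] [-0.12152244 -0.10564035  0.00153341] 736.6591724143658
```

The out-of-reach target does make the arm trade orientation: it ran into the limits of q3 and q4 and tilted slightly. From the joint readings, tool pitch = q2 − q3 + q4, with π/2 meaning straight down. With q4 at its upper limit, moving up should force an outward (toe-up) tilt, so I'll try going up.

Call:
servo_tool --pt "0 -10 -10" --pt "0 -20 -35" --pt "0 -20 -65" --pt "0 -20 -100" --pt "0 -20 -135" --pt "0 -20 -170" --pt "0 -20 -205" --pt "0 -20 -240" --pt "0 -20 -240" --pt "0 -20 -240" --yaw '[0,0,0,0,0,0,0,0,0,0]'

```text
clock: 21.8
tool_pos: [572.1, -426.7, 403.2]
ee_rot: [0.893, 0.45, 0.01, 0.022]
wrist_force: [-0.2, -0.2, -2.8]
opening: 0.619
```

```bash
python3 - <<'E'
from h import *
to([518.5,-385.5,275]);s,p,R=st();print(s['q'],s['torque'],np.hypot(*p[:2]),'tilt out',np.degrees(np.arcsin(R[:2,2]@p[:2]/np.hypot(*p[:2]))))
E
```

```text
t 21.8 tcp [ 572.1 -426.7  403.2] x-axis deg 53.49 zdown [ 0.0374 -0.0299 -0.9989] F [-0.2 -0.2 -2.8] open 0.619 slide [  1.5 -73.7 124.8]
[-0.7564446   0.78029506  1.36621778  2.10898257  0.00387717 -0.11917889] [ 0.06343489 -0.00217306  0.03307149] 713.711096004319 tilt out 2.7424680255092277
```

Tilt changed by 6.5° in the toe-up direction, so this works. I'll continue with larger upward requests.

Call:
servo_tool --pt "0 -10 -60" --pt "0 -20 -120" --pt "0 -30 -180" --pt "0 -45 -240" --pt "0 -60 -300" --pt "0 -75 -360" --pt "0 -90 -420" --pt "0 -110 -480" --pt "0 -130 -540" --pt "0 -150 -600" --yaw '[0,0,0,0,0,0,0,0,0,0]'

```text
clock: 23.05
tool_pos: [543.9, -404.5, 490.0]
ee_rot: [0.89, 0.448, 0.03, 0.081]
wrist_force: [0.8, 0.4, -4.3]
opening: 0.62
```

```bash
cat > t.py <<'E'
from h import *
to([573.2,278.5,260]);s,p,R=st();print(s['q'],np.hypot(*p[:2]),'tilt out',np.degrees(np.arcsin(R[:2,2]@p[:2]/np.hypot(*p[:2]))),'toe elev',np.degrees(np.arcsin(R[2,1])),'side',np.degrees(np.arcsin(R[2,0])))
E
python3 t.py
```

```text
t 23.05 tcp [ 543.9 -404.5  490. ] x-axis deg 53.38 zdown [ 0.1267 -0.1169 -0.985 ] F [ 0.8  0.4 -4.3] open 0.62 slide [ 569.9 -415.8  150.5]
[-0.76066887  0.65480277  1.36622653  2.10900479  0.00261815 -0.122935  ] 677.8086788894329 tilt out 9.869383865476463 toe elev 9.867247157699579 side -1.06433380049794
```

Call:
servo_tool --pt "0 0 -62" --pt "0 0 -124" --pt "0 0 -186" --pt "0 0 -248" --pt "0 0 -310" --pt "0 0 -372" --pt "0 0 -434" --pt "0 0 -496" --pt "0 0 -558" --pt "0 0 -620" --yaw '[0,0,0,0,0,0,0,0,0,0]'

```text
clock: 24.3
tool_pos: [514.6, -373.7, 564.7]
ee_rot: [0.884, 0.445, 0.049, 0.135]
wrist_force: [-0.5, -0.0, -3.7]
opening: 0.621
```

```bash
python3 t.py
```

```text
t 24.3 tcp [ 514.6 -373.7  564.7] x-axis deg 53.2 zdown [ 0.2072 -0.1938 -0.9589] F [-0.5 -0.  -3.7] open 0.621 slide [ 566.9 -410.6  177.9]
[-7.56666690e-01  5.40417042e-01  1.36625680e+00  2.10898338e+00
  1.30212677e-03 -1.18825311e-01] 635.9556718227384 tilt out 16.35130639713592 toe elev 16.370630174722436 side -1.8562440156791795
```

Call:
servo_tool --pt "0 0 -62" --pt "0 0 -124" --pt "0 0 -186" --pt "0 0 -248" --pt "0 0 -310" --pt "0 0 -372" --pt "0 0 -434" --pt "0 0 -496" --pt "0 0 -558" --pt "0 0 -620" --yaw '[0,0,0,0,0,0,0,0,0,0]'

```text
clock: 25.55
tool_pos: [482.3, -332.6, 634.0]
ee_rot: [0.875, 0.441, 0.069, 0.187]
wrist_force: [0.4, -0.2, -2.2]
opening: 0.619
```

Call:
servo_tool --pt "0 0 -62" --pt "0 0 -124" --pt "0 0 -186" --pt "0 0 -248" --pt "0 0 -310" --pt "0 0 -372" --pt "0 0 -434" --pt "0 0 -496" --pt "0 0 -558" --pt "0 0 -620" --yaw '[0,0,0,0,0,0,0,0,0,0]'

```text
clock: 26.8
tool_pos: [447.2, -281.1, 696.7]
ee_rot: [0.863, 0.435, 0.089, 0.239]
wrist_force: [0.2, -0.1, -4.0]
opening: 0.619
```

```bash
python3 t.py
```

```text
t 26.8 tcp [ 447.2 -281.1  696.7] x-axis deg 52.67 zdown [ 0.3615 -0.3357 -0.8698] F [ 0.2 -0.1 -4. ] open 0.619 slide [ 544.5 -408.5  237.6]
[-0.70390083  0.31258867  1.36626677  2.10893975 -0.0219562  -0.07248794] 528.1938567698456 tilt out 28.99615608556238 toe elev 29.361751848030806 side -3.138863811074193
```

Call:
servo_tool --pt "0 0 -62" --pt "0 0 -124" --pt "0 0 -186" --pt "0 0 -248" --pt "0 0 -310" --pt "0 0 -372" --pt "0 0 -434" --pt "0 0 -496" --pt "0 0 -558" --pt "0 0 -620" --yaw '[0,0,0,0,0,0,0,0,0,0]'

```text
clock: 28.05
tool_pos: [408.0, -220.6, 752.1]
ee_rot: [0.849, 0.429, 0.111, 0.289]
wrist_force: [0.1, 0.8, -2.7]
opening: 0.621
```

Call:
servo_tool --pt "0 0 -62" --pt "0 0 -124" --pt "0 0 -186" --pt "0 0 -248" --pt "0 0 -310" --pt "0 0 -372" --pt "0 0 -434" --pt "0 0 -496" --pt "0 0 -558" --pt "0 0 -620" --yaw '[0,0,0,0,0,0,0,0,0,0]'

```text
clock: 29.3
tool_pos: [360.8, -159.5, 799.4]
ee_rot: [0.831, 0.422, 0.137, 0.337]
wrist_force: [0.2, -0.3, -3.5]
opening: 0.619
```

```bash
python3 t.py; python3 - <<'E'
from h import *
s,p,R=st()
# shoe waist and cone_back in tool frame: shoe x=tool y, shoe z=-tool z ; grasp TCP at shoe (33,?,54.7)
o=lambda x,z:np.array([0,x-33,-(z-54.7)])
W=p+R@o(20,70);C=p+R@o(-45,0);print("waist",W,"cone",C)
d=np.array([573.2-W[0],278.5-W[1],80+90-C[2]]);print("world delta",d,"tool",R.T@d)
up=np.array([d[0],d[1],d[2]+150]);print("via +150",R.T@up)
E
```

```text
t 29.3 tcp [ 360.8 -159.5  799.4] x-axis deg 52.59 zdown [ 0.5109 -0.444  -0.7361] F [ 0.2 -0.3 -3.5] open 0.619 slide [ 507.1 -417.1  311.1]
[-0.53869394  0.09234884  1.36624368  2.10897647 -0.11928385  0.04584661] 394.4518411531025 tilt out 40.302649660054044 toe elev 42.41185931707876 side -3.2889395688763856
waist [ 345.0331425  -147.27500355  801.86280777] cone [ 341.19990158 -151.24265839  706.49738438]
world delta [ 228.1668575   425.77500355 -536.49738438] tool [ 506.80884479 -400.43697468  322.44214381]
via +150 [ 498.20314904 -299.26869143  212.02964241]
```

Toe elevation is now about 42° with a 3° lean. I'll carry it over the hood with the orientation fixed, staying high first.

Call:
servo_tool --pt "25 -15 10" --pt "70 -42 30" --pt "120 -72 51" --pt "170 -102 72" --pt "220 -132 93" --pt "270 -162 115" --pt "320 -192 136" --pt "370 -222 157" --pt "420 -252 178" --pt "460 -276 195" --yaw '[0,0,0,0,0,0,0,0,0,0]'

```text
clock: 30.55
tool_pos: [565.5, 224.1, 451.9]
ee_rot: [0.831, 0.422, 0.136, 0.336]
wrist_force: [0.7, -0.5, -3.4]
opening: 0.62
```

```bash
cat > u.py <<'E'
from h import *
s,p,R=st()
o=lambda x,z:np.array([0,x-33,-(z-54.7)])
W=p+R@o(20,70);C=p+R@o(-45,0);print("waist",W.round(1),"cone",C.round(1))
d=np.array([573.2-W[0],278.5-W[1],80+92-C[2]]);print("world delta",d.round(1),"tool",(R.T@d).round(1))
E
python3 t.py; python3 u.py
```

```text
t 30.55 tcp [565.5 224.1 451.9] x-axis deg 52.62 zdown [ 0.5109 -0.4437 -0.7363] F [ 0.7 -0.5 -3.4] open 0.62 slide [  58.8 -147.4  121.1]
[ 0.53774355  0.23601873  0.27516598  1.33016626 -0.69809095  1.06541924] 608.304127033965 tilt out 18.14940272446469 toe elev 42.39431378780813 side -3.2940867390000923
waist [549.8 236.3 454.4] cone [545.9 232.4 359. ]
world delta [  23.4   42.2 -187. ] tool [  58.4 -129.4  131. ]
```

Call:
servo_tool --pt "6 -13 13" --pt "15 -32 33" --pt "24 -53 54" --pt "32 -72 73" --pt "40 -89 90" --pt "47 -105 106" --pt "53 -117 119" --pt "56 -125 127" --pt "58 -129 131" --pt "58 -129 131" --yaw '[0,0,0,0,0,0,0,0,0,0]'

```text
clock: 31.8
tool_pos: [589.0, 265.8, 265.2]
ee_rot: [0.831, 0.422, 0.136, 0.336]
wrist_force: [-0.2, 0.2, -3.4]
opening: 0.62
```

```bash
python3 t.py; python3 u.py; python3 - <<'E'
from h import *
a=ctrl.camera('side')[:,:,::-1];b=ctrl.camera('scene')[:,:,::-1]
cv2.imwrite('pics/f1.png',np.hstack([cv2.resize(a[100:420,60:360],(390,416),interpolation=cv2.INTER_CUBIC),cv2.resize(b[120:320,200:400],(400,416),interpolation=cv2.INTER_CUBIC)]))
E
```

```text
t 31.8 tcp [589.  265.8 265.2] x-axis deg 52.62 zdown [ 0.5109 -0.4437 -0.7363] F [-0.2  0.2 -3.4] open 0.62 slide [  0.8 -18.4  -9.9]
[ 0.57843563  0.34107709 -0.07491952  0.90833397 -0.70865698  1.11685886] 646.1782436404393 tilt out 16.448091733403878 toe elev 42.3932884549657 side -3.295938599559747
waist [573.2 278.  267.7] cone [569.4 274.1 172.3]
world delta [-0.   0.5 -0.3] tool [ 0.4 -0.4  0. ]
```

View pics/f1.png

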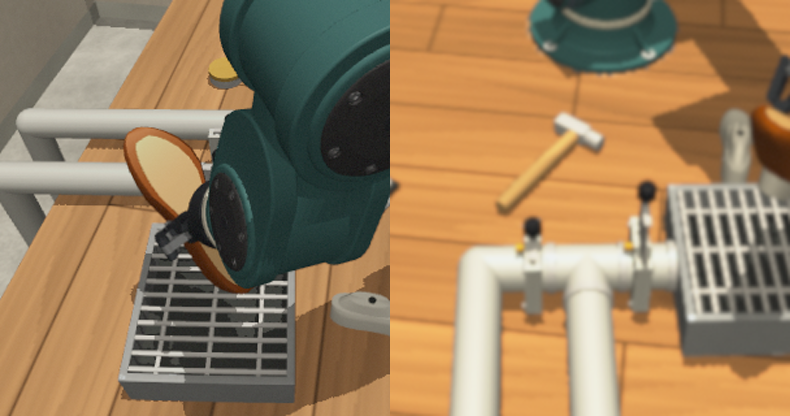

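The view shows the shoe toe-up over the hood, with the branch knob low at (532,228), the hood knob high at (647,190), and the hammer, bare last and tin undisturbed. I'll settle once, check, and hand in.

Call:
servo_tool --pt "0 0 0" --pt "0 0 0" --pt "0 0 0" --pt "0 0 0" --pt "0 0 0" --pt "0 0 0" --pt "0 0 0" --pt "0 0 0" --pt "0 0 0" --pt "0 0 0" --yaw '[0,0,0,0,0,0,0,0,0,0]'

```text
clock: 33.15
tool_pos: [589.1, 265.8, 265.8]
ee_rot: [0.831, 0.422, 0.137, 0.336]
wrist_force: [1.2, -0.4, -2.6]
opening: 0.617
```

```bash
python3 u.py; python3 -c "
from h import *
s=ctrl.sense();print(s['clock'],s['joint_velocities'].round(4),s['wrist_force'].round(1),s['opening']);print(ctrl.job_done())"
```

```text
waist [573.4 278.1 268.3] cone [569.6 274.1 172.9]
world delta [-0.2  0.4 -0.9] tool [ 0.3 -0.9  0.4]
33.15 [ 0.0004 -0.0004  0.0018 -0.0019 -0.0004 -0.0004] [ 1.2 -0.4 -2.6] 0.6173320239798423
the job is handed in; nothing more can be done
None
```

I set both gates, drew the shoe straight up off the pin, and handed the job in at 33 s with the shoe held toe up over the hood. No verdict was reported.

**Gates:** I pulled the hood gate's slide 64 mm up and pushed the other machine's gate about 39 mm down. Both met their end stops at about 27 N. The last picture shows the hood gate's knob high and the other knob low.

**Turning the shoe:** the move tool has no pitch command. Easing the grip to 20 N did not let the shoe swing, so I abandoned that. Instead I asked for heights beyond reach with q3 and q4 at their limits, which tilted the tool outward step by step. I then carried the shoe to the hood with its orientation fixed.

**Last checks** (shoe position and angles are worked out from the tool pose, assuming no slip in the grip):

| Check | Value |
|---|---|
| Toe up | about 42° |
| Sideways lean | about 3° |
| Waist from grille centre | under 1 mm by calculation, within a few mm of camera error |
| Cone edge above grille | about 93 mm |
| Force on the wrist | about 3 N, the shoe's weight only |
| Motion | practically still |

The hammer, tin and bare last looked undisturbed in the last picture, though I did not measure them again. No check failed or disagreed.

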